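# Unlock the flip-top drinks cabinet and hold its sprung lid at the gauge

## Task

Use the forked key from the grey tray to turn the drinks cabinet's captive screw anticlockwise, as far as it goes, so that its tongue no longer covers the lid, and put the key back in the tray. Then lift the sprung lid by its bar handle until it is level with (parallel to) the gauge arm on the cabinet's left side, and finish with the gripper still holding the lid at that angle, ready for a stay to be fitted. Turn the screw only with the key, do not push the gauge arm out of its place, and leave the glassware and bar things where they stand.

Things in the scene. Friction and masses are not known exactly. Their poses are not given: they have to be found in the camera images.
- cabinet: Low wooden flip-top drinks cabinet, fixed, 240 (x) by 280 (y) by 97 high. Origin: centre of its underside; x to its back (away from the robot at yaw 0), y to its left. The front 50 mm of its top is a fixed ledge with the screw at (-95, -85); behind it lies the lid. Ledge and shut lid are both 97 mm high.
- hatch (a joint): Angle of the dark wooden lid, rad: 0 shut, grows as its front edge rises (to 1.3). Lid 183 (x) by 268 (y) by 12 mm, hinged at its back edge; spring hinge and weight pull it shut at all angles, about 6 to 10 N at the handle. The screw's tongue over its front edge locks it.
- hatch_hinge (a point): Middle of the lid's hinge axis, 115 mm behind the cabinet's origin and 85 mm above its underside. The axis is along the cabinet's y; does not move on the cabinet. The axes turn with the lid.
- hatch_handle (a point): Centre of the lid's round steel bar handle, diameter 12, 110 mm long along the cabinet's y, on 10 mm posts 50 mm either side; 32 mm free beneath the bar. With the lid shut it lies 165 mm in front of the hinge point, 20 mm to its left and 50 mm above it. Axes turn with the lid: x along the lid from front to hinge.
- gauge (a joint): Angle of the gauge arm, rad, on the same axis and of the same sense as the lid's: the lid is level with the arm when both angles are equal. It differs from start to start (0.35 to 0.65) and stays by friction.
- gauge_tip (a point): Free end of the gauge arm, a flat steel strip 12 mm high and 5 mm thick with a 26 by 12 mm block at its end, outside the cabinet's left side (154 mm left of its middle) and 200 mm from the hinge axis. The axes turn with the arm: x along the arm from tip to hinge.
- screw (a joint): Angle of the captive screw about the vertical, rad, growing anticlockwise seen from above: starts between 0 and 0.2, stop at 1.35; the tongue is clear of the lid from 1.1. Stiff by friction (0.06 N m), stays where it is left.
- screw_head (a point): Centre of the screw's steel head, an upright bar 28 long, 8 wide and 16 mm high (its foot 104 mm above the shelf) on a 32 mm disc. x is along the bar; at screw angle 0 this is the cabinet's x. The tongue, 12 wide and 5 mm thick, lies below the head, points along x, reaches 45 mm from the axis and covers the lid's edge at 0.
- key_center (a point): Centre of the forked key, 86 mm tall, 120 g, upright in the tray on its fork. Square wooden grip 18 by 18 mm, from 17 mm below to 43 mm above this point; below it a 30 by 24 by 10 mm steel block and two prongs 30 long (x), 6 thick, 16 mm deep. The slot between them, 12 wide, runs along x, open at both ends; it fits over the screw's bar and turns some 0.14 rad before driving it.
- tray: Pewter-grey plastic tray, fixed, 220 (x) by 150 (y) by 20 mm high, walls and floor 4 to 5 mm. Origin: centre of its underside.
- dropper: Small amber glass dropper bottle, diameter 30, 75 mm tall, standing in the far half of the tray; leave alone. Origin: centre of its underside.
- decanter: Empty glass decanter, diameter 110, 215 mm tall; leave alone. Origin: centre of its underside.
- tumbler: Heavy crystal tumbler, diameter 82, 92 mm tall; leave alone. Origin: centre of its underside.
- jigger: Steel jigger, diameter 42, 75 mm tall; leave alone. Origin: centre of its underside.
- coasters: Stack of cork coasters, diameter 94, 20 mm high; leave alone. Origin: centre of its underside.
- shaker: Steel cocktail shaker, diameter 88, 200 mm tall; leave alone. Origin: centre of its underside.
There are look-alikes about, which are no part of the job. Leave any green or purple look-alike of the part that bears key_center alone.

How it is judged:
On the way, in this order (a step that is already met when the one before it is completed fails the run):
1. the screw is turned with the key until its tongue is clear of the lid (value of joint screw above 1.1 rad and distance between key_center and screw_head below 0.05 m), for 0.1 s.
2. the key is back in the tray, let go (x of key_center in the frame of tray between -0.105 and 0.105 m and y of key_center in the frame of tray between -0.07 and 0.07 m and z of key_center in the frame of tray below 0.056 m and contact force between each of the arm, the fingers and key below 0.05 N), for 0.2 s.
3. the gripper holds the lid level with the gauge arm (angle between the x axis of hatch_handle and the x axis of gauge_tip, either way round below 0.07 rad and contact force between the fingers and hatch above 1 N), for 0.3 s.
At the end, for the whole second after the job is handed in: The fingers hold the lid (more than 1 N), at rest (under 0.05 rad/s), within 0.07 rad (4 degrees) of the gauge arm's angle; the screw stands at more than 1.1 rad; the key is let go and at rest in the tray (all of step 2 and all of step 3 and velocity of joint hatch between -0.05 and 0.05 rad/s and value of joint screw above 1.1 rad and linear speed of key below 0.02 m/s); the arm keeps its last pose, push and grip.
It fails at once if the arm or the fingers press on the screw (more than 1 N) (contact force between any of the fingers, the arm and screw above 1 N).
It fails at once if the gauge arm is pushed out of its place by more than 8 mm (distance of gauge_tip from where it was at the start of the episode above 0.008 m).
It fails at once if a bystander is moved by more than 25 mm or tipped over (distance of any of dropper, decanter, tumbler, jigger, coasters, shaker from where it was at the start of the episode above 0.025 m or angle between any of dropper, decanter, tumbler, jigger, coasters, shaker's own z axis and vertical above 0.6 rad).
It also fails if it takes over 61 s, if anything falls off the work surface, if the arm or the gripper's body presses on something with over 40 N, if the wrist force passes 120 N, or if a joint passes its speed limit or range.

## Robot

A 6-joint arm with a two-finger parallel gripper is mounted at the origin on the work surface. World frame = base frame: x ahead of the robot, y to its left, z up, the work surface at z = 0. Lengths are in m, angles in rad, forces in N, time in s.
With the tool pointing down it reaches from about 0.375 to 0.925 m from the base axis. Payload 5.7 kg.
Tool frame: the origin (TCP) lies midway between the tips of the shut fingers; the grasp point (between the pads) lies 19 mm behind it; z points along the fingers, y is the line along which they close (so a half turn about z gives the same grasp; the last joint's range is limited). The gripper opens to 88 mm and grips with 3 to 60 N. Pads are 20 mm wide; open, the fingers measure 115 mm over their backs; the gripper's body (75 mm by 178 mm) begins 61 mm behind the grasp point.
Start: joints at [-1.294, 0.359, 1.51, -0, 1.272, -0.115], TCP at [0.229, -0.555, 0.196] pointing down, gripper open.
Joint ranges: [-2.97, 2.97], [-1.01, 2.36], [0.21, 2.38], [-0.96, 4.11], [0.2, 2.71], [-2.98, 2.98]. Speed limits (rad/s): [2.39, 2.39, 3.14, 3.14, 3.14, 3.14].

## Interface

Orientations are given as a unit quaternion [x, y, z, w].
In Python, from bench import move_ptp, servo_line, goto_joints, move_gripper, sleep, inverse_kinematics, capture, PlanningError, close_job, spot_in, silhouettes, current_clock, current_joint_pos, current_qvel, current_joint_torque, current_position, current_orientation, current_force, current_torque, current_finger_gap, current_grip_force gives the robot as it stands. Calls block until the motion is done:
- move_ptp(position, orientation): joint-space move of the TCP to a pose.
- servo_line(position, orientation=None, rate=0.15, contact_N=None): straight line of the TCP; orientation=None keeps the orientation; rate is the mean speed in m/s. With contact_N (N) it stops when the force on the tool has changed by that much, and returns True; else False.
- goto_joints(angles): joint-space move.
- move_gripper(opening): finger opening in m; the grip force is fixed at half the most; returns when the fingers have stopped.
- sleep(seconds).
- inverse_kinematics(position, orientation): joint angles nearest the present ones, or None.
- capture(name): name is "scene" or "top" or "wrist"; returns a dict with "image" (420x560x3 uint8, blue, green, red), "range_z" (420x560 float32, m along the optical axis (not along the pixel's ray), 0 where there is no reading), "intrinsics" (3x3 intrinsics, pixels), "R" (3x3) and "t" (3): a world point X has camera coordinates R X + t. Camera axes: x right, y down, z forward; pixel columns grow to the right and rows downward; lengths in m; the calibration is good to about 2 mm. A picture is of the moment at which its call begins.
A pose or a line that the arm cannot do raises PlanningError and nothing moves.
- close_job(): hands the job in; it is judged then, once.
Trained networks look in the newest picture that a camera, given by its name, has taken for a name from the list of things; names that differ only in an ending like _2 or _b are one class to them, and where a whole thing is asked for, a point or a joint stands for the part that bears it (a point fixed in the world has none). Each returns a list of dicts, best first, with "conf" (0 to 1); they miss things now and then, are a little off and sometimes report something else, mostly with a low value. They report only what shows in the picture. A call takes as long as a camera call. They do not tell look-alikes from the thing itself.
- spot_in(camera, query): "xy" ([column, row] in pixels, amid what is visible of it).
- silhouettes(camera, query): "region" (420x560 bool, what is visible of it) and "xy" ([column, row] in pixels, amid what is visible of it).
Readings, each from a call of its own:
- current_clock(): time.
- current_joint_pos(): joint angles.
- current_qvel(): joint speeds.
- current_joint_torque(): joint torques, N m.
- current_position(): TCP position.
- current_orientation(): TCP orientation.
- current_force(): force on the tool from outside, world axes, zero at the start.
- current_torque(): the same for the moment, N m.
- current_finger_gap(): finger opening in m.
- current_grip_force(): force on a finger pad.
Only numpy, scipy, OpenCV 4.12 (cv2) and the standard library are available. Lean on these libraries where they do the work, as an engineer would, in place of code of your own. Each camera call takes 0.05 s, during which the arm holds its last target. There are 200 camera calls.

## Working session

There is one attempt and no reset: what is moved stays moved. The work goes in short steps, each a Python script; the robot and the scene stay as the last script left them, time stands still between calls to the robot, and variables do not carry over. Pictures are saved under pics/ and viewed, at most 10 in all, crops included, and the job is handed in when it is done.

```bash
mkdir -p pics; ls; cat > h.py <<'E'
import numpy as np, cv2
from bench import *
def world(c,uv,z=None):
    """pixel(s)->world through depth"""
    K=c["intrinsics"];u,v=np.asarray(uv,float).T if np.ndim(uv)>1 else np.asarray(uv,float)
    d=c["range_z"][np.round(v).astype(int),np.round(u).astype(int)]
    P=np.stack([(u-K[0,2])/K[0,0]*d,(v-K[1,2])/K[1,1]*d,d],-1)
    return (P-c["t"])@c["R"]
def cloud(c,mask):
    v,u=np.nonzero(mask&(c["range_z"]>0)); return world(c,np.stack([u,v],1))
def px(c,X):
    p=c["intrinsics"]@(c["R"]@np.asarray(X)+c["t"]); return p[:2]/p[2]
E
python3 - <<'E'
from h import *
a=[]
for n in ["scene","top"]:
    c=capture(n); cv2.imwrite(f"pics/{n}0.png",c["image"])
    print(n,"cam at",-c["R"].T@c["t"])
    for q in ["key_center","tray","cabinet","screw_head","hatch_handle","gauge_tip","dropper","decanter","tumbler","jigger","coasters","shaker"]:
        for s in spot_in(n,q)[:4]:
            print(q,round(s["conf"],2),np.round(s["xy"]),np.round(world(c,s["xy"]),3))
print(current_clock())
E
```

```text
pics
scene cam at [ 1.22729129 -0.27164043  0.83567103]
key_center 0.64 [154. 178.] [ 0.306 -0.269  0.047]
key_center 0.54 [231. 200.] [ 0.453 -0.103  0.043]
key_center 0.52 [185. 170.] [ 0.294 -0.184  0.039]
key_center 0.51 [180. 199.] [ 0.411 -0.221  0.052]
tray 0.97 [183. 231.] [ 0.476 -0.236  0.005]
cabinet 0.88 [359. 200.] [0.616 0.165 0.098]
screw_head 0.62 [314. 167.] [0.484 0.106 0.113]
hatch_handle 0.79 [362. 193.] [0.598 0.181 0.101]
gauge_tip 0.84 [429. 154.] [0.44  0.506 0.002]
gauge_tip 0.18 [166. 246.] [ 0.548 -0.283  0.054]
dropper 0.65 [166. 247.] [ 0.549 -0.284  0.051]
decanter 0.62 [138. 316.] [ 0.747 -0.363  0.117]
decanter 0.41 [334. 285.] [ 0.834 -0.012  0.147]
decanter 0.33 [363. 191.] [0.59  0.188 0.097]
tumbler 0.9 [244. 284.] [ 0.683 -0.147  0.015]
jigger 0.52 [265. 177.] [0.407 0.005 0.046]
coasters 0.82 [375. 142.] [0.354 0.37  0.021]
coasters 0.48 [139. 317.] [ 0.748 -0.361  0.115]
shaker 0.9 [333. 286.] [ 0.832 -0.014  0.143]
top cam at [0.39438086 0.00213738 1.35632151]
key_center 0.59 [327. 248.] [ 0.445 -0.094  0.086]
key_center 0.55 [393. 309.] [ 0.298 -0.256  0.088]
key_center 0.51 [141. 184.] [0.615 0.405 0.001]
key_center 0.45 [365. 313.] [ 0.287 -0.188  0.084]
tray 0.74 [376. 245.] [ 0.456 -0.232  0.   ]
cabinet 0.7 [211. 198.] [0.565 0.197 0.097]
cabinet 0.67 [289. 106.] [0.78  0.005 0.175]
cabinet 0.66 [395. 217.] [ 0.529 -0.271  0.052]
screw_head 0.77 [247. 233.] [0.477 0.105 0.106]
hatch_handle 0.9 [214. 191.] [0.583 0.191 0.1  ]
gauge_tip 0.65 [434. 144.] [ 0.7   -0.352  0.14 ]
gauge_tip 0.57 [142. 182.] [ 0.62   0.403 -0.003]
gauge_tip 0.44 [290. 108.] [0.781 0.003 0.163]
dropper 0.67 [395. 218.] [ 0.526 -0.272  0.051]
decanter 0.62 [435. 144.] [ 0.698 -0.351  0.146]
tumbler 0.69 [350. 145.] [ 0.727 -0.16   0.008]
jigger 0.52 [288. 264.] [0.403 0.002 0.073]
coasters 0.75 [147. 279.] [0.361 0.369 0.023]
shaker 0.26 [393. 216.] [ 0.531 -0.269  0.042]
1.3
```

View pics/scene0.png

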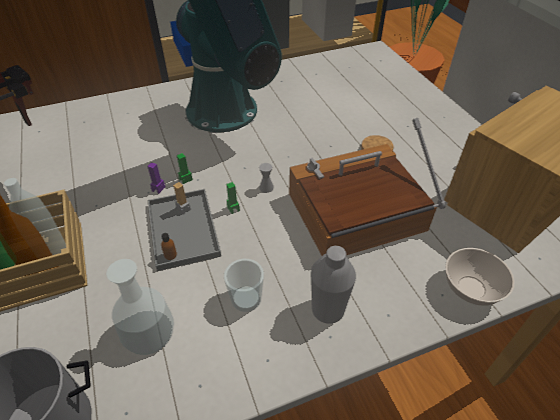

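View pics/top0.png

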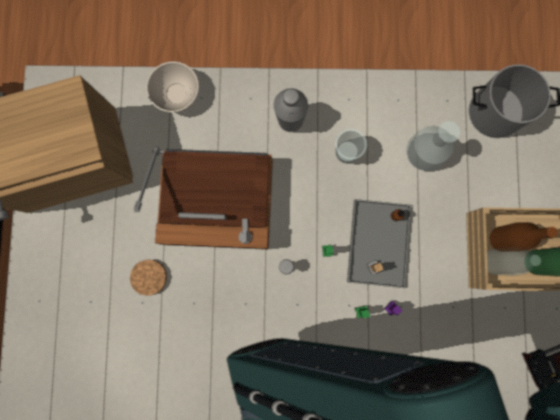

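Key candidates in `top`: green (327,250), green (362,313), purple (394,308), and wooden-grip key in the tray at (376,267), which is scene (180,196). The last one fits the description. I'll check it in a wrist close-up and fit the cabinet pose.

```bash
python3 - <<'E'
from h import *
from scipy.spatial.transform import Rotation as Ro
def fit(P,name):
    r=cv2.minAreaRect((P[:,:2]*1000).astype(np.float32)); print(name,len(P),np.round(r[0],1),np.round(r[1],1),round(r[2],2))
for n in ["top","scene"]:
    c=capture(n)
    Q=cloud(c,np.ones((420,560),bool))
    m=(abs(Q[:,0]-.55)<.22)&(abs(Q[:,1]-.19)<.22)&(abs(Q[:,2]-.097)<.006)
    fit(Q[m],n+" cab top"); 
    m=(abs(Q[:,0]-.476)<.1)&(abs(Q[:,1]-.105)<.08)&(Q[:,2]>.11)&(Q[:,2]<.13)
    fit(Q[m],n+" screw+"); 
    m=(abs(Q[:,0]-.53)<.15)&(abs(Q[:,1]-.19)<.1)&(Q[:,2]>.13)&(Q[:,2]<.15)
    fit(Q[m],n+" handle"); print(np.median(Q[m],0))
    m=(Q[:,0]>.35)&(Q[:,0]<.75)&(Q[:,1]>.3)&(Q[:,1]<.46)&(Q[:,2]>.06)&(Q[:,2]<.24)
    if n=="top":
        print("gauge",np.round(Q[m][::max(1,m.sum()//15)],3))
    m=(abs(Q[:,0]-.456)<.16)&(abs(Q[:,1]+.24)<.13)&(Q[:,2]>.015)&(Q[:,2]<.03)
    fit(Q[m],n+" tray rim")
    m=(abs(Q[:,0]-.4)<.06)&(abs(Q[:,1]+.22)<.05)&(Q[:,2]>.075)&(Q[:,2]<.1)
    fit(Q[m],n+" key"); print(np.median(Q[m],0))
R=Ro.from_euler("xyz",[np.pi,0,0])
print(current_orientation())
move_ptp([.40,-.22,.33],current_orientation())
c=capture("wrist"); cv2.imwrite("pics/w1.png",c["image"]); print(-c["R"].T@c["t"],c["R"]); np.savez("w1.npz",**c)
print(current_clock(),current_force())
E
```

```text
top cab top 9522 [609.8 164.3] [369.8 327.6] 88.27
top screw+ 49 [490.  130.1] [79.7 21.8] 42.13
top handle 226 [517.4 213.6] [109.3  12.1] 88.18
[0.51719198 0.21423309 0.13899509]
gauge [[0.736 0.46  0.239]
 [0.711 0.451 0.184]
 [0.699 0.447 0.154]
 [0.669 0.439 0.198]
 [0.657 0.434 0.197]
 [0.671 0.307 0.101]
 [0.648 0.432 0.139]
 [0.649 0.318 0.094]
 [0.639 0.305 0.093]
 [0.61  0.453 0.169]
 [0.608 0.454 0.112]
 [0.588 0.326 0.092]
 [0.539 0.343 0.208]
 [0.526 0.323 0.095]
 [0.486 0.32  0.097]
 [0.451 0.303 0.099]]
top tray rim 536 [ 434.5 -209.8] [196.2 280.7] 84.94
top key 63 [ 399.  -219.6] [17.8 19.2] 23.59
[ 0.39896704 -0.21761404  0.09008827]
scene cab top 7498 [569.4 201.8] [297.6 248.6] 88.59
scene screw+ 78 [494.1 130.8] [89.2 23.7] 44.52
scene handle 210 [519.5 213.7] [110.2  15.1] 87.75
[0.52111351 0.21227873 0.13928085]
scene tray rim 737 [ 436.3 -208.6] [199.  284.2] 85.1
scene key 84 [ 400.6 -220.3] [20.9 20.1] 20.98
[ 0.40448898 -0.21955491  0.08838488]
[ 9.80874422e-01  1.94641637e-01 -9.37362593e-06 -4.71701873e-05]
[ 0.46923733 -0.19387767  0.51817889] [[ 0.38153396 -0.92435406 -0.00118937]
 [-0.89089211 -0.36806476  0.26615704]
 [-0.24646111 -0.10048835 -0.96392895]]
2.9333 [-0.06874883 -0.88656392 -0.34717913]
```

View pics/w1.png

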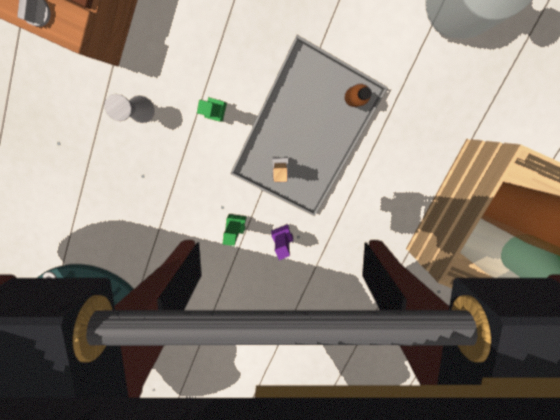

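The wrist view shows the wooden-grip key alone in the tray at (281,170). Its steel block shows at (280,160), and the green and purple ones are outside the tray. Next come closer looks at the key, screw and gauge.

```bash
python3 - <<'E'
from h import *
o=current_orientation()
for n,p in dict(key=[.335,-.243,.17],screw=[.40,.085,.24],gauge=[.43,.31,.33]).items():
    move_ptp(p,o); sleep(.15); c=capture("wrist"); np.savez(f"w_{n}.npz",**c)
    X=dict(key=[.40,-.22,.06],screw=[.47,.11,.115],gauge=[.52,.36,.18])[n]; print(n,px(c,X))
    u,v=np.clip(px(c,X).astype(int),[110,90],[450,330])
    k=cv2.resize(c["image"][v-90:v+90,u-110:u+110],None,fx=2.4,fy=2.4,interpolation=cv2.INTER_CUBIC) if n!="gauge" else c["image"]
    cv2.imwrite(f"pics/w_{n}.png",k)
print(current_clock())
ims=[cv2.imread(f"pics/w_{n}.png") for n in("key","screw")]
cv2.imwrite("pics/ks.png",cv2.resize(np.hstack(ims),(800,327)))
E
```

```text
key [281.22110231 127.03565025]
screw [282.76513498 118.87331263]
gauge [266.18106337  88.56328674]
6.525
```

View pics/ks.png

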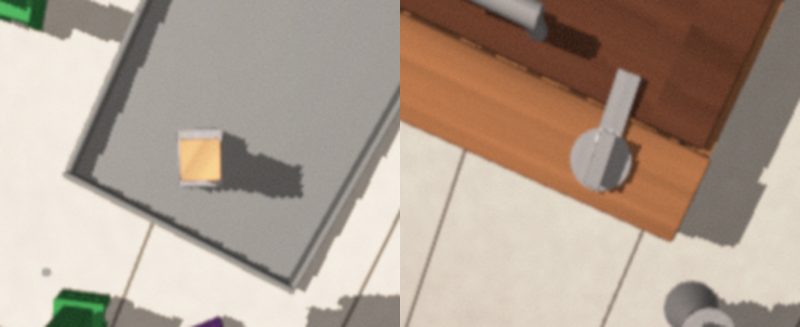

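View pics/w_gauge.png

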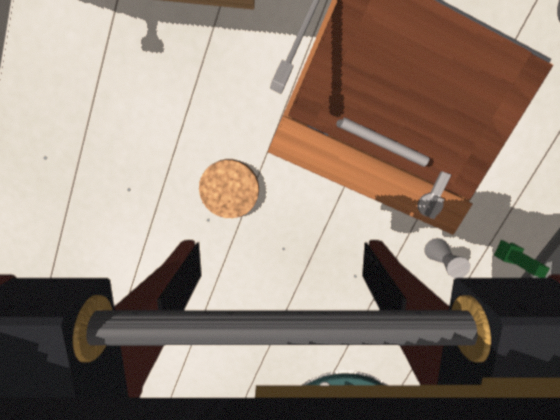

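The key's long block axis runs along the image vertical (roughly 22° in world), and the screw's tongue at (620,100) is over the lid. The gauge tip is at (283,75) in the third picture. Now I'll put numbers on these.

```bash
python3 - <<'E'
from h import *
L=lambda n:dict(np.load(f"w_{n}.npz"))
def fit(P,name):
    if len(P)<5: print(name,len(P));return
    r=cv2.minAreaRect((P[:,:2]*1000).astype(np.float32)); 
    w,V=np.linalg.eigh(np.cov(P[:,:2].T)); a=np.degrees(np.arctan(V[1,1]/V[0,1]))
    print(name,len(P),"rect",np.round(r[0],1),np.round(r[1],1),round(r[2],1),"mean",np.round(P.mean(0)*1000,1),"pca",round(a,1))
def box(P,c,r,z0,z1): return P[(np.hypot(P[:,0]-c[0],P[:,1]-c[1])<r)&(P[:,2]>z0)&(P[:,2]<z1)]
A=np.ones((420,560),bool)
c=L("key");P=cloud(c,A)
fit(box(P,(.4,-.22),.04,.083,.1),"key top"); fit(box(P,(.4,-.22),.04,.024,.04),"key block")
T=P[(P[:,2]>.014)&(P[:,2]<.026)&(P[:,0]<.6)]
c1=dict(np.load("w1.npz"));P1=cloud(c1,A);m=(abs(P1[:,2]-.018)<.004)&(abs(P1[:,0]-.44)<.16)&(abs(P1[:,1]+.23)<.12)
fit(P1[m],"tray")
for q in ["screw","gauge"]:
    c=L(q);P=cloud(c,A)
    for z0,z1 in ((.100,.1035),(.1035,.108),(.108,.115),(.115,.125)): fit(box(P,(.475,.108),.055,z0,z1),f"{q} {z0}")
    m=(abs(P[:,2]-.138)<.006)&(abs(P[:,0]-.52)<.06)&(abs(P[:,1]-.213)<.09); fit(P[m],"handle")
    print(np.histogram(box(P,(.475,.108),.055,.09,.13)[:,2],bins=np.arange(.09,.131,.004))[0])
    m=(abs(P[:,2]-.097)<.004)&(abs(P[:,0]-.57)<.2)&(abs(P[:,1]-.19)<.16); fit(P[m],"cabtop")
# gauge
hd=np.array([.5195,.2135]);y=-.031;R=np.array([[np.cos(y),-np.sin(y)],[np.sin(y),np.cos(y)]])
for n,c in (("gauge",L("gauge")),("top",capture("top")),("scene",capture("scene"))):
    P=cloud(c,A);X=(P[:,:2]-hd)@R+[-.05,.02]
    m=(abs(X[:,1]-.154)<.012)&(X[:,0]>-.12)&(X[:,0]<.08)&(P[:,2]>.1)&(P[:,2]<.26)
    x,z=X[m,0],P[m,2]; th=np.arctan2(z-.085,.115-x); r=np.hypot(z-.085,.115-x)
    print(n,m.sum(),"theta med",np.median(th),"pctl",np.percentile(th,[10,90]),"y",np.median(X[m,1]))
    k=(r>.17); print(" tip pts",k.sum(),x[k].mean() if k.any() else 0,z[k].mean() if k.any() else 0, r.max() if len(r) else 0)
E
```

```text
key top 513 rect [ 402.6 -218.7] [17.2 17.9] 22.4 mean [ 402.6 -218.6   89.8] pca 79.0
key block 239 rect [ 402.7 -218.7] [28.6 23.9] 22.3 mean [ 404.5 -217.6   29.8] pca 25.5
tray 1699 rect [ 431.8 -207.9] [196.  294.8] 84.9 mean [ 469.9 -234.2   19. ] pca -5.6
screw 0.1 293 rect [485.9 116.2] [58.6 30.9] 17.6 mean [485.6 112.8 103.1] pca 2.2
screw 0.1035 767 rect [486.5 116.1] [60.3 31.3] 16.8 mean [485.  112.7 104.3] pca 3.4
screw 0.108 0
screw 0.115 276 rect [472.8 112.1] [28.   7.8] 3.4 mean [473.  112.  119.9] pca 3.7
handle 1392 rect [520.  199.8] [78.8 12. ] 88.5 mean [518.9 193.1 139.3] pca -89.5
[  35 6289  480 1052    5    0    2  274    0    0]
cabtop 29079 rect [528.  195.5] [280.2 155.7] 88.4 mean [505.3 172.3  97. ] pca -74.5
gauge 0.1 234 rect [487.5 116.6] [60.3 31.3] 15.5 mean [488.3 117.  102.6] pca -7.8
gauge 0.1035 265 rect [487.7 113. ] [59.6 30.5] 0.7 mean [487.9 116.2 104.4] pca -5.3
gauge 0.108 61 rect [473.4 116.1] [ 5.6 27.9] 84.1 mean [473.3 116.  111.5] pca 2.1
gauge 0.115 168 rect [473.2 112.2] [27.7  9.3] 3.8 mean [473.2 113.2 119. ] pca 3.0
handle 1019 rect [520.9 215.8] [110.2  12. ] 88.4 mean [520.7 217.3 139.1] pca 88.4
[   7 3079  189  437   35   34   40  136    0    0]
cabtop 39277 rect [570.  194.1] [280.4 239.2] 88.4 mean [574.5 196.5  96.9] pca -73.0
gauge 857 theta med 0.7064872203184979 pctl [0.67694913 0.74399871] y 0.1559675173475328
 tip pts 535 -0.03804006187819312 0.21282217227432212 0.21380040662977565
top 225 theta med 0.6938430835902363 pctl [0.65520259 0.7587561 ] y 0.15341692725731804
 tip pts 94 -0.03972248454399054 0.21040317208253112 0.2173906513525202
scene 335 theta med 0.6974369153803452 pctl [0.64901685 0.76354427] y 0.15336940164593854
 tip pts 111 -0.03633492889156778 0.20806790113823267 0.21555593021474267
```

```bash
cat >> h.py <<'E'
from scipy.spatial.transform import Rotation as Ro
def down(yaw): return (Ro.from_euler("z",yaw)*Ro.from_euler("x",np.pi)).as_quat()
KEY=np.array([.4026,-.2187]);KY=np.radians(22.35);SC=np.array([.4728,.1121]);CY=-.028;SA=np.radians(3.5)
E
python3 - <<'E'
from h import *
for k in range(-1,3):
    for n,p,a in (("pick",[*KEY,.055],KY),("screw0",[*SC,.155],SA),("screw1",[*SC,.155],SA+1.55)):
        q=inverse_kinematics(p,down(a+k*np.pi/2)); print(k,n,None if q is None else np.round(q,2))
for k in (-1,1):
  for p in ([.5206,.2157,.113],[.584,.214,.205]):
    q=inverse_kinematics(p,down(CY+k*np.pi/2)); print(k,"handle",None if q is None else np.round(q,2))
c=dict(np.load("w_gauge.npz"));P=cloud(c,np.ones((420,560),bool))
s,co=np.sin(CY),np.cos(CY);X=(P[:,:2]-[.57,.1943])@np.array([[co,-s],[s,co]])
m=(abs(X[:,1]-.154)<.009)&(X[:,0]>-.12)&(X[:,0]<.1)&(P[:,2]>.09)&(P[:,2]<.26)
x,z=X[m,0],P[m,2];
for th in (.6,.62,.64,.66,.68):
    a=(.115-x)*np.cos(th)+(z-.085)*np.sin(th); b=-(.115-x)*np.sin(th)+(z-.085)*np.cos(th)
    print(th,[ (round(float(np.percentile(b[(a>l)&(a<l+.03)],80))*1000,1),int(((a>l)&(a<l+.03)).sum())) for l in (.02,.05,.08,.11,.14,.18)], a.max())
E
```

```text
-1 pick [-0.65  0.35  1.97 -0.    0.82  2.1 ]
-1 screw0 None
-1 screw1 [ 0.09  0.24  1.8  -0.    1.1   1.62]
0 pick [-0.65  0.35  1.97 -0.    0.82  0.53]
0 screw0 [ 0.09  0.24  1.8  -0.    1.1   1.6 ]
0 screw1 [ 0.09  0.24  1.8  -0.    1.1   0.05]
1 pick [-0.65  0.35  1.97  0.    0.82 -1.04]
1 screw0 [ 0.09  0.24  1.8  -0.    1.1   0.03]
1 screw1 [ 0.09  0.24  1.8   0.    1.1  -1.52]
2 pick [-0.65  0.35  1.97  0.    0.82 -2.61]
2 screw0 [ 0.09  0.24  1.8   0.    1.1  -1.54]
2 screw1 None
-1 handle [ 0.27  0.4   1.68  0.    1.06 -2.84]
-1 handle [ 0.24  0.38  1.45  0.    1.31 -2.87]
1 handle [ 0.27  0.4   1.68 -0.    1.06  0.3 ]
1 handle [ 0.24  0.38  1.45 -0.    1.31  0.27]Traceback (most recent call last):
  File "<stdin>", line 14, in <module>
    return _quantile_unchecked(
        a, q, axis, out, overwrite_input, method, keepdims, weights)
    return _ureduce(a,
                    func=_quantile_ureduce_func,
    ...<5 lines>...
                    overwrite_input=overwrite_input,
                    method=method)
    r = func(a, **kwargs)
    result = _quantile(arr,
                       quantiles=q,
    ...<2 lines>...
                       out=out,
                       weights=wgt)
    slices_having_nans = np.isnan(arr[-1, ...])
                                  ~~~^^^^^^^^^
IndexError: index -1 is out of bounds for axis 0 with size 0
```

```bash
python3 - <<'E'
from h import *
try:
    o=down(KY)
    move_gripper(.06)
    move_ptp([*KEY,.15],o)
    print(servo_line([*KEY,.053],rate=.12,contact_N=8),current_position())
    g=move_gripper(0); print("gap",current_finger_gap(),current_grip_force())
    servo_line([*KEY,.20],rate=.2)
    move_ptp([*SC,.195],down(SA)); sleep(.2)
    print("gap",current_finger_gap(),current_position(),current_force(),current_torque())
    for n in("scene","wrist"):
        c=capture(n); np.savez(f"h_{n}.npz",**c)
        u,v=px(c,[*SC,.13]).astype(int); print(n,u,v); u=np.clip(u,60,500);v=np.clip(v,60,360)
        cv2.imwrite(f"pics/h_{n}.png",cv2.resize(c["image"][v-50:v+50,u-60:u+60],None,fx=4,fy=4,interpolation=cv2.INTER_CUBIC))
    cv2.imwrite("pics/h.png",cv2.resize(np.hstack([cv2.imread(f"pics/h_{n}.png") for n in("scene","wrist")]),(800,333)))
finally: print(current_clock())
E
```

```text
False [ 0.4030946  -0.21890588  0.05343406]
gap 0.01812081852870376 29.915233254432678
gap 0.017577588885878317 [0.47297505 0.11112239 0.19494585] [ 0.17326053  0.15159284 -1.10170932] [-0.02062349 -0.04978785  0.04986649]
scene 314 158
wrist 279 214
13.4083
```

View pics/h.png

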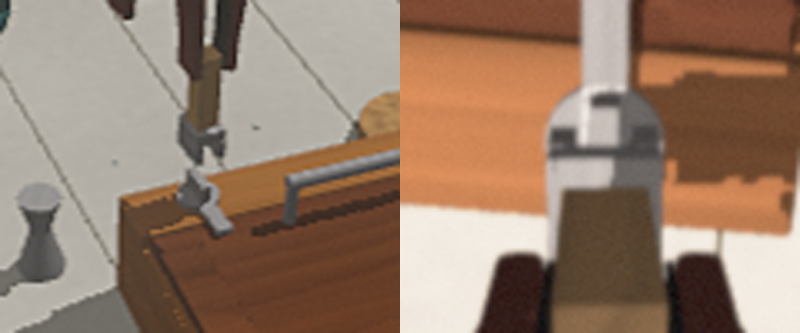

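The key is held upright over the screw with its slot along the bar. Lower it with contact sensing.

```bash
python3 - <<'E'
from h import *
try:
    t=[SC[0]-.0002,SC[1]+.0008]
    servo_line([*t,.186],rate=.1)
    hit=servo_line([*t,.152],rate=.04,contact_N=6)
    print(hit,current_position(),current_force(),current_torque(),current_finger_gap())
finally: print(current_clock())
E
```

```text
True [0.47222011 0.11294718 0.15292838] [-0.92682976  0.02145438  5.52583629] [ 0.03594887  0.17983137 -0.03146903] 0.017749080215086303
14.45
```

```bash
python3 - <<'E'
from h import *
try:
    p=current_position(); servo_line([p[0],p[1],.1542],rate=.03)
    q0=np.array(current_joint_pos()); T0=current_torque()[2]
    for d in [.3,.6,.9,1.15,1.25,1.32,1.38,1.44,1.48]:
        q=q0.copy(); q[5]-=d; goto_joints(q)
        tz=current_torque()[2]; print(d,"tz",round(tz,3),np.round(current_position(),4),round(current_clock(),2))
        if d>1.2 and abs(tz-T0)>.35: break
    sleep(.2); print(current_torque(),current_force(),current_finger_gap())
    q=np.array(current_joint_pos()); q[5]+=.14; goto_joints(q); print(current_torque(),current_clock())
    c=capture("scene"); u,v=px(c,[*SC,.11]).astype(int)
    cv2.imwrite("pics/turned.png",cv2.resize(c["image"][v-60:v+60,u-80:u+80],None,fx=4,fy=4))
finally: print(current_clock())
E
```

```text
0.3 tz 0.02 [0.4721 0.1126 0.1539] 15.09
0.6 tz 0.031 [0.4723 0.113  0.154 ] 15.48
0.9 tz -0.011 [0.4723 0.1132 0.1541] 15.88
1.15 tz 0.02 [0.4722 0.1132 0.1541] 16.23
1.25 tz -0.052 [0.4721 0.1131 0.1541] 16.48
1.32 tz -0.071 [0.472 0.113 0.154] 16.73
1.38 tz -0.071 [0.472 0.113 0.154] 16.98
1.44 tz -0.195 [0.472 0.113 0.154] 17.23
1.48 tz -0.531 [0.472 0.113 0.154] 17.48
[ 0.4275222   0.49722595 -0.55963135] [-2.65139418  2.07585866 -1.60177093] 0.017401458920159367
[ 0.09061394  0.18927513 -0.02653461] 17.9333
17.9833
```

View pics/turned.png

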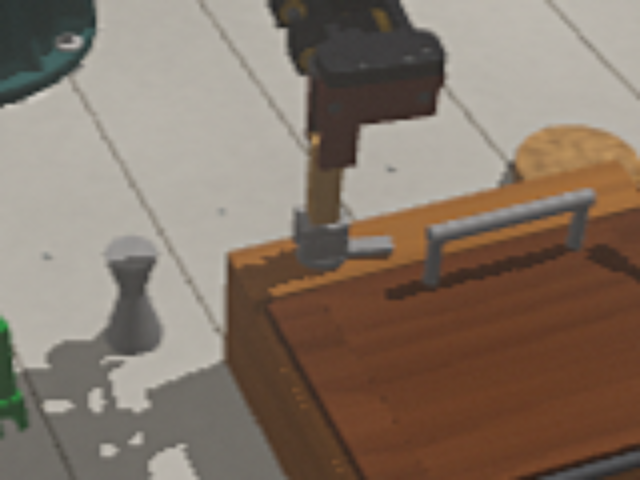

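The tongue now points along the ledge, clear of the lid, and the stop torque was felt. Put the key back.

```bash
python3 - <<'E'
from h import *
try:
    p=current_position(); servo_line([p[0],p[1],.21],rate=.1); print(current_force())
    move_ptp([*KEY,.15],down(KY)); servo_line([*KEY,.075],rate=.15)
    print(servo_line([*KEY,.0515],rate=.03,contact_N=4),current_position())
    move_gripper(.05); sleep(.3)
    servo_line([*KEY,.16],rate=.15); sleep(.2)
    for n in("top","scene"):
        c=capture(n);P=cloud(c,np.ones((420,560),bool))
        if n=="scene":
            m=(np.hypot(P[:,0]-KEY[0],P[:,1]-KEY[1])<.04)&(P[:,2]>.08)&(P[:,2]<.1); print("key top",m.sum(),P[m].mean(0))
            m=(np.hypot(P[:,0]-SC[0],P[:,1]-SC[1])<.05)&(P[:,2]>.116)&(P[:,2]<.124);print("bar",cv2.minAreaRect((P[m,:2]*1000).astype(np.float32)))
finally: print(current_clock())
E
```

```text
[ 0.23832542  0.1322021  -0.71877263]
True [ 0.40222092 -0.21832714  0.05293506]
key top 67 [ 0.40242964 -0.22014523  0.08823109]
bar ((471.9560241699219, 109.82251739501953), (25.05584716796875, 13.326668739318848), 60.663021087646484)
23.4917
```

```bash
cat >> h.py <<'E'
def cab(P):
    s,co=np.sin(CY),np.cos(CY); X=P.copy(); X[:,:2]=(P[:,:2]-[.57,.1943])@np.array([[co,-s],[s,co]]); return X
def slope(x,z):
    l=cv2.fitLine(np.stack([x,z],1).astype(np.float32),cv2.DIST_HUBER,0,1e-4,1e-4).ravel(); return float(np.arctan(-l[1]/l[0]))
def gauge_ang(c):
    X=cab(cloud(c,np.ones((420,560),bool)))
    a=np.arctan2(X[:,2]-.085,.115-X[:,0]); r=np.hypot(X[:,2]-.085,.115-X[:,0])
    m=(abs(X[:,1]-.154)<.008)&(a>.4)&(a<.85)&(r<.22)&(r>.05); X,a,r=X[m],a[m],r[m]
    d=r*np.sin(a-.65)
    return len(r),slope(X[:,0],X[:,2]), float(np.median(a-np.arcsin(.006/r)))
def lid_ang(c):
    X=cab(cloud(c,np.ones((420,560),bool)))
    r=np.hypot(X[:,2]-.085,.115-X[:,0])
    m=(X[:,1]<-.06)&(X[:,1]>-.12)&(r<.17)&(r>.04)&(X[:,2]>.098)&(X[:,2]<.25)&(X[:,0]<.11); 
    return int(m.sum()),slope(X[m,0],X[m,2]) if m.sum()>20 else None
def bar(th,drop=.022):
    a=th+np.arctan2(50,165); x=.115-.1724*np.cos(a); z=.085+.1724*np.sin(a)
    return np.array([.57+np.cos(CY)*x-np.sin(CY)*.02,.1943+np.sin(CY)*x+np.cos(CY)*.02,z-drop])
E
python3 - <<'E'
from h import *
print("w",gauge_ang(dict(np.load("w_gauge.npz"))))
for n in("top","scene"): print(n,gauge_ang(capture(n)))
try:
    o=down(CY+np.pi/2); p=current_position()
    servo_line([p[0],p[1],.25],rate=.25)
    b=bar(0); print(b)
    move_ptp([b[0],b[1],.22],o); servo_line([b[0],b[1],.16],rate=.15)
    print(servo_line(b,rate=.08,contact_N=6),current_position())
    move_gripper(0); print(current_finger_gap(),current_grip_force(),current_force())
finally: print(current_clock())
E
```

```text
w (857, 0.6329464912414551, 0.6729796844048082)
top (225, 0.6441270709037781, 0.6570141629883379)
scene (326, 0.6527668833732605, 0.6563961438603837)
[0.52058851 0.21569173 0.11299727]
False [0.52088093 0.21580872 0.11323386]
0.0004638531983210058 5.579025931656361 [-6.51058574 -0.12309118 11.44579489]
27.925
```

```bash
python3 - <<'E'
from h import *
print(current_position(),current_force(),current_finger_gap(),current_grip_force())
a=capture("scene");b=capture("wrist")
u,v=px(a,[.52,.215,.135]).astype(int)
cv2.imwrite("pics/g.png",np.hstack([cv2.resize(a["image"][v-60:v+60,u-70:u+70],(400,343)),cv2.resize(b["image"],(400,300))[:300] if 0 else cv2.resize(b["image"],(400,343))]))
print(lid_ang(a),lid_ang(b))
P=cab(cloud(a,np.ones((420,560),bool)));m=(abs(P[:,1]-.02)<.07)&(P[:,2]>.12)&(P[:,2]<.17)&(P[:,0]<0)&(P[:,0]>-.1)&(abs(P[:,1]-.02)>.025);print(m.sum(),np.median(P[m],0))
E
```

```text
[0.51896286 0.21579275 0.11383075] [-6.51058574 -0.12309118 11.44579489] 0.0004638531983210058 5.579025931656361
(379, -0.0034526330418884754) (89, -0.0011750214034691453)
145 [-0.04954957 -0.00995896  0.13755283]
```

View pics/g.png

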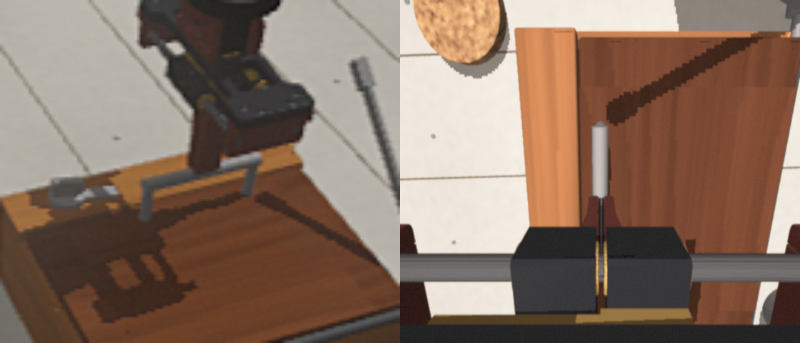

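```bash
python3 - <<'E'
from h import *
def prof(tag):
    for n in("scene","top"):
        P=cab(cloud(capture(n),np.ones((420,560),bool)))
        for lo,hi in ((.01,.03),(-.01,.005)):
          m=(P[:,1]>lo)&(P[:,1]<hi)&(P[:,0]>-.13)&(P[:,0]<.06)
          print(tag,n,lo,[(round(z,3),np.round([P[k,0].min(),P[k,0].max()],3).tolist()) for z in np.arange(.1,.2,.01) for k in [m&(abs(P[:,2]-z-.005)<.005)] if k.any()])
prof("shut")
print(move_gripper(.012),current_finger_gap(),current_grip_force(),current_force())
move_gripper(.03);sleep(.2); print(current_finger_gap(),current_position(),current_force())
prof("open"); print(current_clock())
E
```

```text
shut scene 0.01 [(np.float64(0.1), [-0.119, 0.053]), (np.float64(0.13), [-0.049, -0.045]), (np.float64(0.14), [-0.045, -0.042]), (np.float64(0.15), [-0.046, -0.04]), (np.float64(0.16), [-0.047, -0.041]), (np.float64(0.17), [-0.044, -0.041]), (np.float64(0.18), [-0.044, -0.039]), (np.float64(0.19), [-0.042, -0.038])]
shut scene -0.01 [(np.float64(0.1), [-0.107, 0.053]), (np.float64(0.13), [-0.058, -0.045]), (np.float64(0.14), [-0.055, -0.049])]
shut top 0.01 [(np.float64(0.1), [0.027, 0.027])]
shut top -0.01 [(np.float64(0.1), [-0.122, 0.056]), (np.float64(0.13), [-0.059, -0.048]), (np.float64(0.14), [-0.057, -0.052])]
False 0.011727530073456647 0.08564695017412305 [-0.63266896 -0.12747758 -0.55862751]
0.0300984092716148 [0.52060588 0.21570201 0.11300204] [-0.44818227  0.31850613 -0.78987125]
open scene 0.01 [(np.float64(0.1), [-0.116, 0.06]), (np.float64(0.13), [-0.056, -0.047]), (np.float64(0.14), [-0.069, -0.025]), (np.float64(0.15), [-0.069, -0.025]), (np.float64(0.16), [-0.069, -0.024]), (np.float64(0.17), [-0.068, -0.025]), (np.float64(0.18), [-0.068, -0.022]), (np.float64(0.19), [-0.025, -0.022])]
open scene -0.01 [(np.float64(0.1), [-0.115, 0.056]), (np.float64(0.13), [-0.057, -0.047]), (np.float64(0.14), [-0.057, -0.047])]
open top 0.01 [(np.float64(0.1), [0.012, 0.012])]
open top -0.01 [(np.float64(0.1), [-0.112, 0.059]), (np.float64(0.13), [-0.059, -0.049]), (np.float64(0.14), [-0.057, -0.049])]
29.35
```

```bash
python3 - <<'E'
from h import *
def tips():
    P=cab(cloud(capture("scene"),np.ones((420,560),bool)))
    m=(abs(P[:,1]-.02)<.012)&(P[:,0]>-.036)&(P[:,0]<-.012)&(P[:,2]>.101)&(P[:,2]<.2); print("finger back z pctl",m.sum(),np.round(np.percentile(P[m,2],[0,5,50]),4) if m.any() else None)
tips(); b=bar(0)
try:
    move_gripper(.04); tips()
    print(servo_line([b[0],b[1],.094],rate=.04,contact_N=4),current_position(),current_force()); tips()
finally: print(current_clock())
E
```

```text
finger back z pctl 105 [0.1381 0.1428 0.1613]
finger back z pctl 100 [0.101  0.1429 0.16  ]
False [0.52049154 0.21565216 0.09377565] [ 0.17920925  0.5056618  -0.70280867]
finger back z pctl 94 [0.1214 0.1248 0.1422]
30.525
```

The real fingertips sit about 27 mm above the reported TCP, so the first close was above the bar. I'll go lower, grip, and lift.

```bash
python3 - <<'E'
from h import *
D=.050
try:
    print(servo_line(bar(0,D),rate=.04,contact_N=4),current_position())
    move_gripper(0); g=current_finger_gap(); print(g,current_grip_force(),current_force())
    if abs(g-.012)<.003:
        for th in np.arange(.08,.641,.08):
            servo_line(bar(th,D),rate=.08)
            print(round(th,2),current_finger_gap(),np.round(current_force(),1),round(current_clock(),2))
        sleep(.3)
        for n in("scene","top"):
            c=capture(n); print(n,"lid",lid_ang(c),"gauge",gauge_ang(c))
        print(current_position()-bar(.64,D))
finally: print(current_clock())
E
```

```text
False [0.52022167 0.21559216 0.08461768]
0.011365024459373454 30.001926720142365 [-6.36144566  1.11984019  4.73192697]
0.08 0.011408494437900641 [-4.8  3.2 -6.7] 31.79
0.16 0.010738514655528237 [-6.3  2.6 -3.6] 32.12
0.24 0.011333513073845622 [-7.8  2.3 -3.7] 32.44
0.32 0.011025530088323073 [-9.4  2.4 -2.3] 32.77
0.4 0.011012698367241735 [-10.9   3.3  -0.7] 33.09
0.48 0.010772940610903798 [-14.    1.7   2.5] 33.42
0.56 0.011183086076995476 [-16.1   1.9   5.7] 33.74
0.64 0.011298699131166592 [-18.9   1.6  11.6] 34.07
scene lid (1463, 0.6069091558456421) gauge (251, 0.6626264452934265, 0.6551995633529598)
top lid (960, 0.606539785861969) gauge (80, 0.610731840133667, 0.6570311717814674)
[-7.45438033e-03  1.41703140e-04  1.32040532e-05]
34.4667
```

```bash
python3 - <<'E'
from h import *
D=.050; off=np.zeros(3)
try:
    for k in range(3):
        th=(.685,.70,.71)[k]; servo_line(bar(th,D),rate=.03); sleep(.3)
        l=[lid_ang(capture(n))[1] for n in("scene","top")]
        print(th,"lid",l,np.round(current_force(),1),current_finger_gap(),current_grip_force(),np.round(current_position()-bar(th,D),4))
        if np.mean(l)>.64: break
    c=capture("scene"); print(gauge_ang(c)); u,v=340,170
    cv2.imwrite("pics/end.png",cv2.resize(c["image"][70:270,220:480],None,fx=2.9,fy=2.9))
    a=lid_ang(c); sleep(.5); print(a,lid_ang(capture("scene")),current_qvel())
    m=cloud(c,np.ones((420,560),bool)); k=(np.hypot(m[:,0]-KEY[0],m[:,1]-KEY[1])<.04)&(m[:,2]>.08)&(m[:,2]<.1); print("key",k.sum(),m[k].mean(0))
finally: print(current_clock())
E
```

```text
0.685 lid [0.6479121446609497, 0.6498792171478271] [-20.7   1.8  12.5] 0.01138094403920787 30.00612437725067 [-0.0075  0.0001  0.0005]
(237, 0.6469277143478394, 0.6572383682428877)
(1494, 0.6509415507316589) (1493, 0.6501601338386536) [-6.99949405e-05  8.74138204e-04 -2.11838730e-04  2.22857720e-03
  6.63821232e-04  2.32067363e-04]
key 66 [ 0.40294991 -0.21997229  0.08867775]
35.875
```

View pics/end.png

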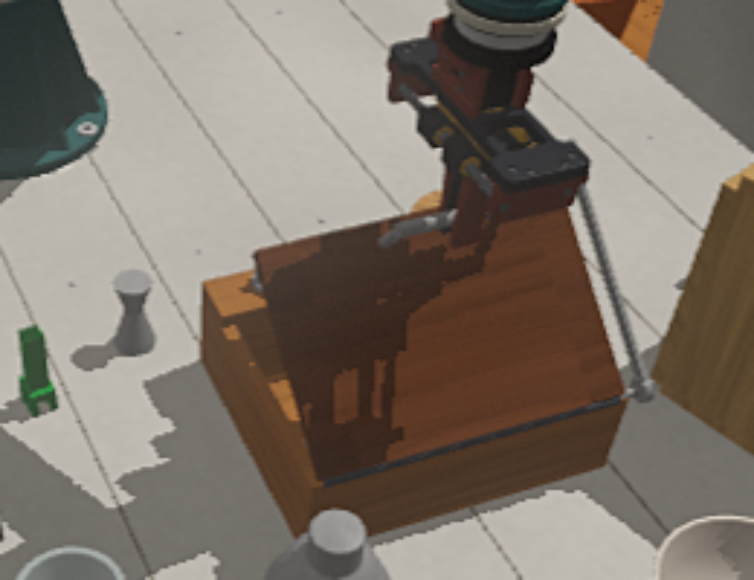

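The lid is held at 0.650 rad, against 0.647–0.657 for the gauge. It is steady, and the gripper is still on the bar at (440,220). Handing in.

```bash
python3 -c "
from bench import *
print(close_job())"
```

```text
the job is handed in; nothing more can be done
None
```

The job is handed in, though no verdict came back: the screw is turned to its stop, the key stands let go in the tray, and the gripper holds the lid at about 0.65 rad, level with the gauge arm to within about 0.01 rad by the camera.

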